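Feel out the cam-lock notch and open the sample box

ROBOT

A 6-joint arm with a two-finger parallel gripper is mounted at the origin on a cart in front of the work surface, level with it; the furniture and walls round the work are solid. World frame = base frame: x ahead of the robot, y to its left, z up, the work surface at z = 0. Lengths are in m, angles in rad, forces in N, time in s.
With the tool pointing down it reaches from about 0.4 to 0.825 m from the base axis. Payload 7 kg.
Tool frame: the origin (TCP) lies on the centre line of the jaws, within the pads' length; the fingertips stand 25 mm ahead of it and the grasp point (between the pads) lies 6 mm ahead of it; z points along the fingers, y is the line along which they close (so a half turn about z gives the same grasp; the last joint's range is limited). The gripper opens to 85 mm and grips with 20 to 120 N. Pads are 22 mm wide; open, the fingers measure 114 mm over their backs; the gripper's body (76 mm by 85 mm) begins 54 mm behind the grasp point. The pads swing forward as they close: fully open they stand 13 mm farther back than shut.
Start: joints at [1.446, 0.359, 0.012, 0, -1.224, -0.288], TCP at [0.271, 0.618, 0.256] pointing down, gripper open.
Joint ranges: [-3.07, 3.07], [-1.43, 2.12], [-1.02, 1.25], [-3.03, 1.67], [-3.05, -0], [-3.03, 3.03]. Speed limits (rad/s): [2.39, 2.39, 3.01, 3.14, 3.14, 3.14].

INTERFACE

Orientations are given as a unit quaternion [x, y, z, w].
In Python, from workcell import robot gives the robot as it stands. The module is installed in compiled form; this text tells all that it offers.
- The arm moves only by the tool apply_moves, never from a script. Its argument "deltas" is a list that holds one entry, the list of rows, each a list of 7 numbers: the shift along the world's x, y, z in m, then the turn, a rotation vector about the world's x, y, z in rad, then the opening, from 0 (shut) to 1 (fully open). In form: [[[tx, ty, tz, wx, wy, wz, hand], ...]]. A call has 1 to 12 rows; each row shifts and turns the commanded pose from where the row before left it; what a row does not reach is not made up. A row lasts 1/10 s, in which the tool goes at most 50 mm and 8.59 degrees, less where a joint would pass 70% of its speed; a pose out of reach is approached as far as the arm can. A call with a gripper value outside its range is refused whole. The fingers move at their own pace and stop on an object; "force" is the grip in N (left out, the last holds). Time passes only in rows, so rows that do not move let the fingers close. It gives the time, the measured TCP pose, the force, the opening and the grip force at its end, in the units of the state.
- robot.read_state(): the state, without advancing time (a new reading comes with each control period).
- robot.read_camera(name): name is "scene" or "top" or "wrist"; returns (picture, depth): 420x560x3 uint8, red, green, blue; 420x560 float32, m along the optical axis (not along the pixel's ray), 0 where there is no reading.
- robot.get_calibration(name): a dict with "vertical_fov" (degrees; the focal length in pixels is half the picture's height over the tangent of half this angle, whatever the lens; pixels are square), "cx", "cy" (the principal point, pixels), "pose" (4x4, takes a point from camera to world coordinates). Camera axes: x right, y down, z forward; pixel columns grow to the right and rows downward; lengths in m; the calibration is good to about 2 mm. A picture is of the moment at which its call begins: read the wrist's pose just before it. get_calibration takes no time and is no camera call; for the wrist camera it gives the pose at the moment of the call.
- robot.finish_job(): hands the job in; it is judged then, once.
The state is a dict: "t": time; "joints": joint angles; "qd": joint speeds; "joint_efforts": joint torques, N m; "eef_pos": TCP position; "eef_rot": TCP orientation; "wrist_force": force on the tool from outside, world axes, zero at the start; "wrist_torque": the same for the moment, N m; "opening": finger opening in m; "gripper_force": force on a finger pad.
Only numpy, scipy, OpenCV 4.12 (cv2) and the standard library are available. Lean on these libraries where they do the work, as an engineer would, in place of code of your own. Each camera call takes 0.05 s, during which the arm holds its last target. There are 200 camera calls.

TASK

Unlock the grey sample box: turn the black knob on its top slowly clockwise (seen from above) until you feel the resistance fall away and the knob ease into its hidden notch, and let go of it there. Then slide the steel cover beside it all the way open, away from the knob, by its upright tab. Do not force the cover while it is still locked, and leave the loose things round the box where they stand.

Things in the scene. Friction and masses are not known exactly. Their poses are not given: they have to be found in the camera images.
- lock_box: the sample box, grey painted metal, fixed to the worktop, 100 x 210 x 50 mm (x, y, z); origin at the centre of its underside, which stands 4.5 mm above z = 0; +y is the direction in which the cover opens. The end at -y is the lock block with the knob, the end at +y is a storage well under the cover.
- knob_grip (a point): middle of the knob's black bar grip, on its upright turning axis, 89 mm above the box's underside, 54 mm from the box centre towards the box's -y. The bar is 46 mm long (this point's x), 13 mm thick (its y) and 36 mm high, its top at 105 mm and foot at 69 mm; under it a round skirt, 50 mm wide, down to 61 mm. Turns with 0.25 N m of friction (0.1 to 0.2 as read standing still).
- knob_axis (a point): point on the knob's axis, level with the box's underside. Inside, a cam has one unseen notch, 0.4 to 1.3 rad clockwise of the start. Over the last 0.3 rad before it the torque falls below zero (about -0.3 N m as read standing still: it pulls ahead); just past it jumps to +0.4 or more, fades over 0.3 rad and the box is locked. Let go within 0.08 rad, it centres itself. It may be turned back.
- cover_slide (a joint): how far the cover (0.9 kg) is open: 0 shut, 0.070 m fully open (its stop). While locked it moves only 1.5 mm. Unlocked it needs about 2 N and stays where it is left.
- cover_tab (a point): centre of the upright steel tab on the cover, 68 mm above the box's underside, 80 mm from the box centre towards the box's +y when shut. The tab is 44 mm wide (box's x), 9 mm thick (box's y) and 26 mm high, its top at 81 mm. The cover's plate is at 55 mm and reaches 79 mm from the tab towards the knob. It opens along the box's +y.
- cover: the cover's guide, fixed on the box, same origin and axes as the box; it carries the sliding cover
- weighing_bottle_c (a point): small open glass jar, 35 mm wide and 36 mm high, standing behind the box, right of the instrument; point on its axis 16 mm above its underside; a bystander
- septa_box_c (a point): small white and blue carton, 45 x 62 x 32 mm, farther back, right of the instrument; point at its centre, 16 mm above its underside; a bystander
- tape_roll_c (a point): roll of beige tape lying flat, 100 mm wide and 25 mm high, on the dark strip right of the box; point on its axis 16 mm above its underside; a bystander
- beaker_c (a point): glass beaker, 54 mm wide and 70 mm high, left of the box; point on its axis 16 mm above its underside; a bystander

How it is judged:
At the end, for the whole second after the job is handed in: the cover is fully open (at least 64 of its 70 mm) and at rest (value of joint cover_slide above 0.064 m and velocity of joint cover_slide between -0.01 and 0.01 m/s); the robot touches nothing.
It fails at once if the cover is forced against the lock pin with more than 35 N (contact force between cover and lock_box above 35 N).
It fails at once if a loose thing near the box is shifted by more than 30 mm (distance of any of weighing_bottle_c, septa_box_c, tape_roll_c, beaker_c from where it was at the start of the episode above 0.03 m).
It also fails if it takes over 67 s, if anything falls off the work surface, if the arm or the gripper's body presses on something with over 40 N, if the wrist force passes 120 N, or if a joint passes its speed limit or range.

## Working session

There is one attempt and no reset: what is moved stays moved. The work goes in short steps, Python scripts to look and compute and a tool call to move; the robot and the scene stay as the last step left them, time stands still between calls to the robot, and variables do not carry over. Pictures are saved under pics/ and viewed, at most 10 in all, crops included, and the job is handed in when it is done.

Besides the shell and the picture viewer there is one more tool, called after "Request:" as a command line: name --argument value ..., lists and objects as JSON in quotes. apply_moves: Moves the arm, as the interface text tells. Its arguments: {"type":"object","properties":{"deltas":{"type":"array","items":{"type":"array","items":{"type":"array","items":{"type":"number"}}}},"force":{"type":"number"}},"required":["deltas"]}

```bash
mkdir -p pics; cat > h.py <<'E'
import numpy as np, cv2
from workcell import robot
def cam(n):
    c=robot.get_calibration(n); im,d=robot.read_camera(n); return im,d,c
def ray(c,u,v):
    f=210/np.tan(np.radians(c["vertical_fov"])/2); P=np.array(c["pose"])
    return P[:3,3],P[:3,:3]@np.array([(u-c["cx"])/f,(v-c["cy"])/f,1])
def onz(c,u,v,z):
    o,r=ray(c,u,v); return o+r*(z-o[2])/r[2]
def cloud(c,d):
    v,u=np.mgrid[:420,:560]; f=210/np.tan(np.radians(c["vertical_fov"])/2); P=np.array(c["pose"])
    p=np.stack([(u-c["cx"])/f*d,(v-c["cy"])/f*d,d],-1); return p@P[:3,:3].T+P[:3,3]
E
python3 - <<'E'
from h import *
import pickle
s=robot.read_state(); print({k:np.round(v,3) for k,v in s.items()})
D={}
for n in("scene","top"):
    D[n]=cam(n); c=D[n][2]; print(n,c["vertical_fov"],c["cx"],c["cy"],np.round(c["pose"],3).tolist())
pickle.dump(D,open("d.pkl","wb"))
for n in D: cv2.imwrite(f"pics/{n}.png",D[n][0][...,::-1])
E
```

```text
{'t': np.float64(0.0), 'joints': array([ 1.446,  0.359,  0.011, -0.   , -1.224, -0.288]), 'qd': array([ 0.001,  0.003, -0.001,  0.002,  0.001,  0.   ]), 'joint_efforts': array([-1.0000e-03, -5.8333e+01,  2.9343e+01,  6.9370e+00, -6.0000e-03,
       -0.0000e+00]), 'eef_pos': array([0.271, 0.618, 0.255]), 'eef_rot': array([ 0.979, -0.205, -0.   ,  0.001]), 'wrist_force': array([-0.915,  0.207,  0.406]), 'wrist_torque': array([-0.007, -0.024, -0.011]), 'gripper_force': np.float64(0.0), 'opening': np.float64(0.085)}
scene 49.9691209426538 279.40288783293903 206.5801960830913 [[0.859, -0.309, 0.408, 0.179], [-0.512, -0.539, 0.669, -0.652], [0.013, -0.783, -0.622, 0.805], [0.0, 0.0, 0.0, 1.0]]
top 54.17531492609209 279.5042598910148 211.5022382619712 [[0.053, -0.951, 0.304, 0.348], [-0.999, -0.051, 0.015, 0.084], [0.001, -0.305, -0.952, 1.016], [0.0, 0.0, 0.0, 1.0]]
```

View pics/scene.png

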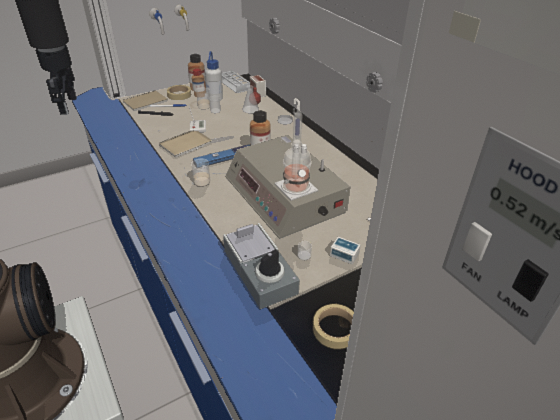

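View pics/top.png

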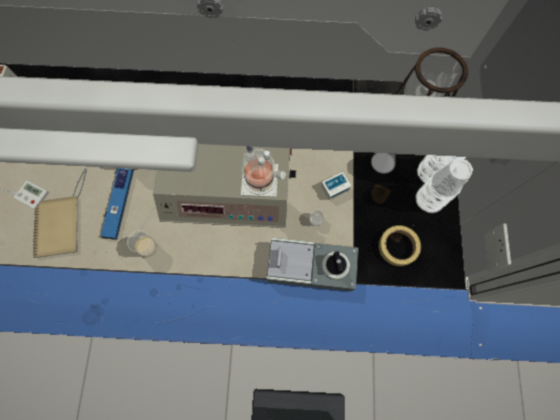

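The scene view shows the box with the knob at about (269,265) and the tab at (243,230). In the top view the knob is at (337,262), the tab at (277,258), and the sash bars cross at rows 85-165. Next I'll measure.

```bash
python3 - <<'E'
from h import *
import pickle
D=pickle.load(open("d.pkl","rb"))
im,d,c=D["top"]; p=cloud(c,d)
for nm,(u,v) in dict(knobtop=(337,262),tab=(277,258),plate=(297,258),block=(355,250),table=(250,250),bar1=(250,110),bar1b=(450,120),bar2=(100,147),jar=(316,218),beaker=(143,244),wallR=(500,240)).items():
    print(nm,np.round(p[v,u],3))
# box region footprint: points with z in slab near plate/top in region
reg=np.zeros(d.shape,bool); reg[225:300,255:370]=1
for n in("top","scene"):
    im,d,c=D[n]; p=cloud(c,d)
    if n=="scene": reg=np.zeros(d.shape,bool); reg[215:310,215:305]=1
    for lo,hi,k in((.05,.07,"boxtop"),(.076,.1,"tab/"),(.098,.13,"knobtop")):
        m=reg&(p[...,2]>lo)&(p[...,2]<hi)&(d>0)
        q=p[m]; print(n,k,len(q),np.round(np.median(q,0),3))
        if len(q)>5:
            r=cv2.minAreaRect((q[:,:2]*1000).astype(np.float32)); print(r)
    m=reg&(p[...,2]>.1)&(p[...,2]<.13); q=p[m]; print(np.round(q.min(0),3),np.round(q.max(0),3))
    m=reg&(p[...,2]>.072)&(p[...,2]<.1)&(p[...,1]>p[m][:,1].mean()+.08)
    q=p[m]; print('tab',len(q),np.round(q.mean(0),3),np.round(q.min(0),3),np.round(q.max(0),3),cv2.minAreaRect((q[:,:2]*1000).astype(np.float32)))
im=D["top"][0][230:300,255:370]; sc=D["scene"][0][215:310,215:305]
a=cv2.resize(im,(575,350),interpolation=cv2.INTER_CUBIC); 
cv2.imwrite("pics/crop.png",a[...,::-1])
E
```

```text
knobtop [ 0.527 -0.036  0.107]
tab [0.534 0.099 0.082]
plate [0.541 0.052 0.058]
block [ 0.569 -0.086  0.053]
table [0.566 0.169 0.006]
bar1 [0.487 0.11  0.789]
bar1b [ 0.487 -0.016  0.789]
bar2 [0.47  0.214 0.761]
jar [0.659 0.006 0.004]
beaker [0.563 0.433 0.023]
wallR [ 0.575 -0.362  0.189]
top boxtop 3204 [0.53  0.024 0.057]
((532.8568115234375, 15.219764709472656), (209.65243530273438, 99.98641204833984), 86.76394653320312)
top tab/ 118 [0.531 0.092 0.084]
((532.1959228515625, 21.535606384277344), (155.99989318847656, 42.97709655761719), 86.25358581542969)
top knobtop 125 [ 0.529 -0.038  0.107]
((529.6204833984375, -38.710540771484375), (45.43409729003906, 13.349382400512695), 13.859715461730957)
[ 0.507 -0.048  0.101] [ 0.553 -0.029  0.112]
tab 75 [0.536 0.095 0.083] [0.516 0.09  0.073] [0.558 0.1   0.087] ((536.9992065429688, 94.91169738769531), (8.930513381958008, 42.97533416748047), 86.30726623535156)
scene boxtop 2526 [0.528 0.024 0.059]
((592.7625122070312, 22.338409423828125), (232.6260223388672, 218.80441284179688), 86.85350799560547)
scene tab/ 247 [ 0.532 -0.04   0.085]
((587.92626953125, 17.495689392089844), (161.50401306152344, 154.1173858642578), 86.12418365478516)
scene knobtop 147 [ 0.528 -0.041  0.109]
((529.8159790039062, -38.82539749145508), (47.63400650024414, 14.54751968383789), 12.999741554260254)
[ 0.508 -0.051  0.1  ] [ 0.553 -0.028  0.115]
tab 138 [0.562 0.092 0.08 ] [0.516 0.083 0.072] [0.681 0.101 0.089] ((598.2338256835938, 91.66252136230469), (16.742647171020508, 164.7521209716797), 89.4714126586914)
```

View pics/crop.png

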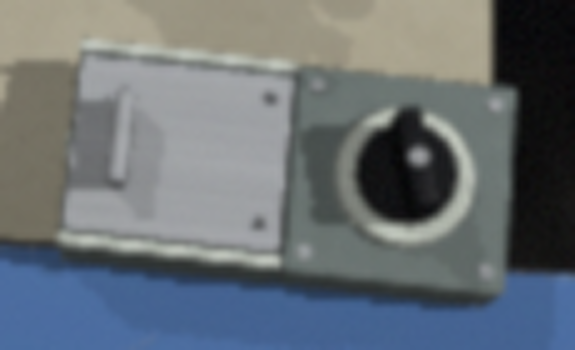

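The crop shows the bar running from (410,110) to (430,200) in the crop. The tab sits at (120,140).

All measurements agree:
- **Box:** yaw about -3.3°, with +y along (0.057, 0.998).
- **Knob:** (0.5296, -0.0387), top at 0.108, bar at +13.4° from x.
- **Tab:** (0.537, 0.095), top at 0.084.

To reach the knob I need a shift of (+0.259, -0.657) and a turn of +0.648 rad.

Request:
apply_moves --deltas '[[[0.017,-0.042,0,0,0,0.045,1],[0.017,-0.042,0,0,0,0.045,1],[0.017,-0.042,0,0,0,0.045,1],[0.017,-0.042,0,0,0,0.045,1],[0.017,-0.042,0,0,0,0.045,1],[0.017,-0.042,0,0,0,0.045,1],[0.017,-0.042,0,0,0,0.045,1],[0.017,-0.042,0,0,0,0.045,1],[0.017,-0.042,0,0,0,0.045,1],[0.017,-0.042,0,0,0,0.045,1],[0.017,-0.042,0,0,0,0.045,1],[0.017,-0.042,0,0,0,0.045,1]]]' --force 80

```text
t: 1.3
eef_pos: [0.4749, 0.1125, 0.2564]
eef_rot: [0.998, 0.065, 0.0, -0.0]
wrist_force: [1.5, 0.1, 0.8]
opening: 0.0853
gripper_force: 0.0
```

Request:
apply_moves --deltas '[[[0.0135,-0.038,0,0,0,0.026,1],[0.0135,-0.038,0,0,0,0.026,1],[0.0135,-0.038,0,0,0,0.026,1],[0.0142,-0.0372,0,0,0,0.026,1],[0,0,0,0,0,0,1],[0,0,0,0,0,0,1]]]'

```text
t: 1.9
eef_pos: [0.5293, -0.0379, 0.2557]
eef_rot: [0.993, 0.114, -0.001, -0.0]
wrist_force: [0.6, 0.1, -0.6]
opening: 0.0852
gripper_force: 0.0
```

```bash
python3 - <<'E'
from h import *
s=robot.read_state(); print({k:np.round(v,3) for k,v in s.items()})
im,d,c=cam("wrist"); cv2.imwrite("pics/w1.png",im[...,::-1]); p=cloud(c,d)
X=p[...,:2]-[.53,-.039]
m=(d>0)&(p[...,2]>.1)&(p[...,2]<.118)&(np.hypot(X[...,0],X[...,1])<.04)
q=p[m]; print(len(q),np.median(q[:,2]) if len(q) else 0, cv2.minAreaRect((q[:,:2]*1000).astype(np.float32)) if len(q)>5 else 0)
E
```

```text
{'t': np.float64(1.9), 'joints': array([ 0.298,  0.122, -0.305, -0.   , -1.145,  1.501]), 'qd': array([ 0.036, -0.014, -0.009, -0.001, -0.   , -0.01 ]), 'joint_efforts': array([-1.1640e+00, -3.7989e+01,  2.8703e+01,  6.8400e+00,  3.0000e-03,
        2.0200e-01]), 'eef_pos': array([ 0.529, -0.038,  0.256]), 'eef_rot': array([ 0.993,  0.114, -0.001, -0.   ]), 'wrist_force': array([ 0.628,  0.06 , -0.569]), 'wrist_torque': array([ 0.062,  0.   , -0.032]), 'gripper_force': np.float64(0.0), 'opening': np.float64(0.085)}
862 0.10906090607239155 ((530.633544921875, -34.946983337402344), (45.376502990722656, 12.352738380432129), 13.329710006713867)
```

View pics/w1.png

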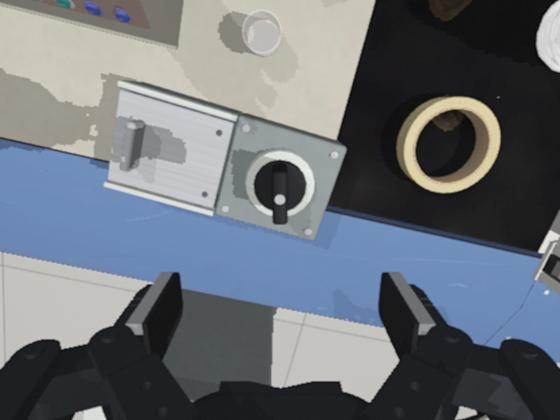

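The wrist view shows the bar upright at about (280,190), lined up with the jaws. The tab is at (133,145), and the jar (262,32) and tape (450,145) are clear.

Request:
apply_moves --deltas '[[[0,0,-0.025,0,0,0.004,1],[0,0,-0.025,0,0,0.003,1],[0,0,-0.02,0,0,0,1],[0,0,0,0,0,0,1],[0,0,0,0,0,0,1]]]'

```text
t: 2.45
eef_pos: [0.5295, -0.0361, 0.1868]
eef_rot: [0.993, 0.12, -0.0, 0.0]
wrist_force: [0.5, -0.4, 1.0]
opening: 0.0858
gripper_force: 0.0
```

```bash
python3 - <<'E'
from h import *
s=robot.read_state(); print({k:np.round(v,4) for k,v in s.items() if k in("eef_pos","eef_rot","qd","wrist_torque")})
im,d,c=cam("wrist"); p=cloud(c,d)
X=p[...,:2]-[.53,-.039]
m=(d>0)&(p[...,2]>.1)&(p[...,2]<.118)&(np.hypot(X[...,0],X[...,1])<.04)
q=p[m]; print(len(q),np.median(q[:,2]) if len(q) else 0, cv2.minAreaRect((q[:,:2]*1000).astype(np.float32)) if len(q)>5 else 0)
E
```

```text
{'qd': array([-0.0067, -0.0154,  0.0227,  0.0061, -0.0033,  0.0025]), 'eef_pos': array([ 0.5295, -0.0361,  0.1868]), 'eef_rot': array([ 9.928e-01,  1.196e-01, -1.000e-04,  2.000e-04]), 'wrist_torque': array([ 0.005 , -0.0419,  0.    ])}
1483 0.1090105917051945 ((530.6889038085938, -35.206336975097656), (45.67414093017578, 12.895256042480469), 13.418148040771484)
```

Request:
apply_moves --deltas '[[[0.0005,-0.001,-0.025,0,0,-0.002,1],[0,0,-0.025,0,0,-0.002,1],[0,0,-0.024,0,0,0,1],[0,0,-0.009,0,0,0,1],[0,0,0,0,0,0,1],[0,0,0,0,0,0,1]]]'

```text
t: 3.1
eef_pos: [0.531, -0.0376, 0.1047]
eef_rot: [0.993, 0.117, 0.001, 0.0]
wrist_force: [0.9, -0.2, -0.5]
opening: 0.0853
gripper_force: 0.0
```

Request:
apply_moves --deltas '[[[0,0,0,0,0,0,0],[0,0,0,0,0,0,0],[0,0,0,0,0,0,0],[0,0,0,0,0,0,0],[0,0,0,0,0,0,0],[0,0,0,0,0,0,0],[0,0,0,0,0,0,0],[0,0,0,0,0,0,0]]]' --force 60

```text
t: 3.9
eef_pos: [0.53, -0.0374, 0.1037]
eef_rot: [0.993, 0.117, 0.0, -0.0]
wrist_force: [-3.6, 4.0, 4.2]
opening: 0.0123
gripper_force: 59.6
```

```bash
cat > s.py <<'E'
from h import *
s=robot.read_state(); q=s["eef_rot"]
print("t",round(float(s["t"]),2),"yaw",round(2*float(np.arctan2(q[1],q[0])),4),"Tz",np.round(s["wrist_torque"],3),"F",np.round(s["wrist_force"],1),"pos",np.round(s["eef_pos"],4),round(float(s["opening"]),4),round(float(s["gripper_force"]),1))
E
python3 s.py
```

```text
t 3.9 yaw 0.2345 Tz [1.54  1.032 0.041] F [-3.6  4.   4.2] pos [ 0.53   -0.0374  0.1037] 0.0123 59.6
```

Request:
apply_moves --deltas '[[[0,0,0,0,0,-0.05,0],[0,0,0,0,0,-0.05,0],[0,0,0,0,0,-0.05,0],[0,0,0,0,0,0,0],[0,0,0,0,0,0,0],[0,0,0,0,0,0,0]]]'

```text
t: 4.5
eef_pos: [0.53, -0.0375, 0.1037]
eef_rot: [0.999, 0.042, 0.0, -0.0]
wrist_force: [-3.1, 4.0, 5.1]
opening: 0.0124
gripper_force: 59.7
```

```bash
python3 s.py
```

```text
t 4.5 yaw 0.084 Tz [ 1.432  0.977 -0.169] F [-3.1  4.   5.1] pos [ 0.53   -0.0375  0.1037] 0.0124 59.7
```

Request:
apply_moves --deltas '[[[0,0,0,0,0,-0.05,0],[0,0,0,0,0,-0.05,0],[0,0,0,0,0,0,0],[0,0,0,0,0,0,0]]]'

```text
t: 4.9
eef_pos: [0.53, -0.0375, 0.1037]
eef_rot: [1.0, -0.008, 0.0, -0.0]
wrist_force: [-3.4, 4.4, 5.9]
opening: 0.012
gripper_force: 59.8
```

```bash
python3 s.py
```

```text
t 4.9 yaw -0.0155 Tz [ 1.488  1.103 -0.216] F [-3.4  4.4  5.9] pos [ 0.53   -0.0375  0.1037] 0.012 59.8
```

Request:
apply_moves --deltas '[[[0,0,0,0,0,-0.05,0],[0,0,0,0,0,0,0],[0,0,0,0,0,0,0]]]'

```text
t: 5.2
eef_pos: [0.53, -0.0375, 0.1037]
eef_rot: [0.999, -0.033, 0.0, -0.0]
wrist_force: [-3.3, 4.2, 5.5]
opening: 0.0121
gripper_force: 59.7
```

```bash
python3 s.py
```

```text
t 5.2 yaw -0.0654 Tz [ 1.468  1.073 -0.082] F [-3.3  4.2  5.5] pos [ 0.53   -0.0375  0.1037] 0.0121 59.7
```

Standing-still friction reads Tz ≈ -0.17 to -0.22, so resistance shows up as negative Tz. I'll carry on in small steps.

Request:
apply_moves --deltas '[[[0,0,0,0,0,-0.04,0],[0,0,0,0,0,0,0],[0,0,0,0,0,0,0]]]'

```text
t: 5.5
eef_pos: [0.5299, -0.0375, 0.1036]
eef_rot: [0.999, -0.053, 0.0, -0.0]
wrist_force: [-2.5, 3.0, 5.1]
opening: 0.0121
gripper_force: 59.7
```

```bash
python3 s.py
```

```text
t 5.5 yaw -0.1053 Tz [ 1.48   1.093 -0.074] F [-2.5  3.   5.1] pos [ 0.5299 -0.0375  0.1036] 0.0121 59.7
```

Request:
apply_moves --deltas '[[[0,0,0,0,0,-0.04,0],[0,0,0,0,0,0,0],[0,0,0,0,0,0,0]]]'

```text
t: 5.8
eef_pos: [0.53, -0.0375, 0.1037]
eef_rot: [0.997, -0.073, 0.0, -0.0]
wrist_force: [-2.5, 4.2, 5.4]
opening: 0.0123
gripper_force: 59.7
```

```bash
python3 s.py
```

```text
t 5.8 yaw -0.1453 Tz [ 1.44   1.046 -0.073] F [-2.5  4.2  5.4] pos [ 0.53   -0.0375  0.1037] 0.0123 59.7
```

Request:
apply_moves --deltas '[[[0,0,0,0,0,-0.04,0],[0,0,0,0,0,0,0],[0,0,0,0,0,0,0]]]'

```text
t: 6.1
eef_pos: [0.5299, -0.0375, 0.1036]
eef_rot: [0.996, -0.092, 0.0, -0.0]
wrist_force: [-3.3, 3.3, 4.8]
opening: 0.0122
gripper_force: 59.7
```

```bash
python3 s.py
```

```text
t 6.1 yaw -0.1853 Tz [ 1.438  1.134 -0.009] F [-3.3  3.3  4.8] pos [ 0.5299 -0.0375  0.1036] 0.0122 59.7
```

Request:
apply_moves --deltas '[[[0,0,0,0,0,-0.04,0],[0,0,0,0,0,0,0],[0,0,0,0,0,0,0]]]'

```text
t: 6.4
eef_pos: [0.53, -0.0375, 0.1037]
eef_rot: [0.994, -0.112, 0.0, -0.0]
wrist_force: [-2.4, 4.9, 6.2]
opening: 0.012
gripper_force: 59.7
```

```bash
python3 s.py
```

```text
t 6.4 yaw -0.2252 Tz [ 1.447  1.075 -0.048] F [-2.4  4.9  6.2] pos [ 0.53   -0.0375  0.1037] 0.012 59.7
```

Request:
apply_moves --deltas '[[[0,0,0,0,0,-0.04,0],[0,0,0,0,0,0,0],[0,0,0,0,0,0,0]]]'

```text
t: 6.7
eef_pos: [0.53, -0.0375, 0.1037]
eef_rot: [0.991, -0.132, 0.0, -0.0]
wrist_force: [-2.9, 4.5, 5.6]
opening: 0.0124
gripper_force: 59.7
```

```bash
python3 s.py
```

```text
t 6.7 yaw -0.2653 Tz [ 1.401  1.111 -0.07 ] F [-2.9  4.5  5.6] pos [ 0.53   -0.0375  0.1037] 0.0124 59.7
```

Request:
apply_moves --deltas '[[[0,0,0,0,0,-0.04,0],[0,0,0,0,0,0,0],[0,0,0,0,0,0,0]]]'

```text
t: 7.0
eef_pos: [0.5299, -0.0375, 0.1037]
eef_rot: [0.988, -0.152, 0.0, -0.0]
wrist_force: [-3.9, 4.2, 5.3]
opening: 0.0117
gripper_force: 59.7
```

```bash
python3 s.py
```

```text
t 7.0 yaw -0.3053 Tz [ 1.373  1.084 -0.019] F [-3.9  4.2  5.3] pos [ 0.5299 -0.0375  0.1037] 0.0117 59.7
```

Request:
apply_moves --deltas '[[[0,0,0,0,0,-0.025,0],[0,0,0,0,0,-0.025,0],[0,0,0,0,0,0,0],[0,0,0,0,0,0,0]]]'

```text
t: 7.4
eef_pos: [0.5299, -0.0375, 0.1036]
eef_rot: [0.984, -0.177, -0.0, -0.0]
wrist_force: [-3.4, 3.4, 5.4]
opening: 0.0119
gripper_force: 59.7
```

```bash
python3 s.py
```

```text
t 7.4 yaw -0.3551 Tz [1.36  1.089 0.054] F [-3.4  3.4  5.4] pos [ 0.5299 -0.0375  0.1036] 0.0119 59.7
```

Request:
apply_moves --deltas '[[[0,0,0,0,0,-0.025,0],[0,0,0,0,0,-0.025,0],[0,0,0,0,0,0,0],[0,0,0,0,0,0,0]]]'

```text
t: 7.8
eef_pos: [0.5299, -0.0375, 0.1037]
eef_rot: [0.98, -0.201, -0.0, -0.0]
wrist_force: [-3.6, 3.1, 5.2]
opening: 0.012
gripper_force: 59.8
```

```bash
python3 s.py
```

```text
t 7.8 yaw -0.4052 Tz [1.382 1.096 0.016] F [-3.6  3.1  5.2] pos [ 0.5299 -0.0375  0.1037] 0.012 59.8
```

Request:
apply_moves --deltas '[[[0,0,0,0,0,-0.025,0],[0,0,0,0,0,-0.025,0],[0,0,0,0,0,0,0],[0,0,0,0,0,0,0]]]'

```text
t: 8.2
eef_pos: [0.5299, -0.0376, 0.1036]
eef_rot: [0.974, -0.226, -0.0, -0.0]
wrist_force: [-2.7, 3.9, 5.6]
opening: 0.0123
gripper_force: 59.8
```

```bash
python3 s.py
```

```text
t 8.2 yaw -0.4552 Tz [1.371 1.156 0.008] F [-2.7  3.9  5.6] pos [ 0.5299 -0.0376  0.1036] 0.0123 59.8
```

```bash
cat > s.py <<'E'
from h import *
T=[];E=[]
for i in range(4):
    s=robot.read_state(); T.append(s["wrist_torque"][2]); E.append(s["joint_efforts"][5])
    if i<3: robot.read_camera("wrist")
q=s["eef_rot"]
print("t",round(float(s["t"]),2),"yaw",round(2*float(np.arctan2(q[1],q[0])),4),"Tz",np.round(T,3),round(np.mean(T),3),"j6",np.round(E,3),"F",np.round(s["wrist_force"],1))
E
python3 s.py
```

```text
t 8.35 yaw -0.4552 Tz [ 0.008 -0.004 -0.022 -0.045] -0.016 j6 [0.001 0.02  0.022 0.021] F [-2.4  4.3  5.6]
```

Request:
apply_moves --deltas '[[[0,0,0,0,0,-0.025,0],[0,0,0,0,0,-0.025,0],[0,0,0,0,0,0,0]]]'

```text
t: 8.65
eef_pos: [0.5299, -0.0376, 0.1037]
eef_rot: [0.968, -0.25, -0.0, -0.0]
wrist_force: [-2.7, 4.2, 5.3]
opening: 0.0121
gripper_force: 59.8
```

```bash
python3 s.py
```

```text
t 8.8 yaw -0.5053 Tz [-0.021 -0.052 -0.045 -0.059] -0.044 j6 [-0.291 -0.043  0.042  0.06 ] F [-2.8  3.4  5.5]
```

Request:
apply_moves --deltas '[[[0,0,0,0,0,-0.025,0],[0,0,0,0,0,-0.025,0],[0,0,0,0,0,0,0]]]'

```text
t: 9.1
eef_pos: [0.5299, -0.0376, 0.1036]
eef_rot: [0.962, -0.274, -0.0, -0.0]
wrist_force: [-3.4, 3.5, 5.8]
opening: 0.0122
gripper_force: 59.8
```

```bash
python3 s.py
```

```text
t 9.25 yaw -0.5554 Tz [-0.119 -0.125 -0.093 -0.078] -0.104 j6 [-0.24   0.007  0.092  0.11 ] F [-2.2  3.5  5.5]
```

Request:
apply_moves --deltas '[[[0,0,0,0,0,-0.02,0],[0,0,0,0,0,-0.02,0],[0,0,0,0,0,0,0]]]'

```text
t: 9.55
eef_pos: [0.5299, -0.0376, 0.1037]
eef_rot: [0.956, -0.294, -0.0, -0.0]
wrist_force: [-3.3, 4.3, 6.2]
opening: 0.0123
gripper_force: 59.8
```

```bash
python3 s.py
```

```text
t 9.7 yaw -0.5954 Tz [-0.071 -0.136 -0.11  -0.064] -0.095 j6 [-0.157  0.038  0.106  0.12 ] F [-2.7  3.9  5.3]
```

Request:
apply_moves --deltas '[[[0,0,0,0,0,-0.02,0],[0,0,0,0,0,-0.02,0],[0,0,0,0,0,0,0]]]'

```text
t: 10.0
eef_pos: [0.5299, -0.0376, 0.1036]
eef_rot: [0.95, -0.313, -0.0, -0.0]
wrist_force: [-3.4, 3.6, 5.1]
opening: 0.0122
gripper_force: 59.8
```

```bash
python3 s.py
```

```text
t 10.15 yaw -0.6356 Tz [-0.16  -0.152 -0.178 -0.204] -0.173 j6 [-0.093  0.101  0.168  0.182] F [-2.8  3.6  5. ]
```

Request:
apply_moves --deltas '[[[0,0,0,0,0,-0.02,0],[0,0,0,0,0,-0.02,0],[0,0,0,0,0,0,0]]]'

```text
t: 10.45
eef_pos: [0.5299, -0.0376, 0.1036]
eef_rot: [0.943, -0.332, -0.0, -0.0]
wrist_force: [-3.6, 4.2, 6.2]
opening: 0.0119
gripper_force: 59.8
```

```bash
python3 s.py
```

```text
t 10.6 yaw -0.6757 Tz [-0.179 -0.239 -0.255 -0.255] -0.232 j6 [-0.045  0.149  0.216  0.23 ] F [-3.3  3.   5.2]
```

Request:
apply_moves --deltas '[[[0,0,0,0,0,-0.02,0],[0,0,0,0,0,-0.02,0],[0,0,0,0,0,0,0]]]'

```text
t: 10.9
eef_pos: [0.5299, -0.0376, 0.1037]
eef_rot: [0.937, -0.351, -0.0, -0.0]
wrist_force: [-3.1, 3.3, 5.7]
opening: 0.0122
gripper_force: 59.9
```

```bash
python3 s.py
```

```text
t 11.05 yaw -0.7159 Tz [-0.305 -0.384 -0.301 -0.354] -0.336 j6 [0.034 0.226 0.292 0.306] F [-2.6  4.4  6. ]
```

Request:
apply_moves --deltas '[[[0,0,0,0,0,-0.015,0],[0,0,0,0,0,-0.015,0],[0,0,0,0,0,0,0]]]'

```text
t: 11.35
eef_pos: [0.5299, -0.0376, 0.1036]
eef_rot: [0.931, -0.364, -0.0, -0.0]
wrist_force: [-3.1, 4.8, 6.5]
opening: 0.0118
gripper_force: 59.8
```

```bash
python3 s.py
```

```text
t 11.5 yaw -0.7448 Tz [0.12  0.192 0.175 0.184] 0.168 j6 [-0.395 -0.242 -0.19  -0.179] F [-2.6  3.8  5.1]
```

Request:
apply_moves --deltas '[[[0,0,0,0,0,-0.015,0],[0,0,0,0,0,-0.015,0],[0,0,0,0,0,0,0]]]'

```text
t: 11.8
eef_pos: [0.5299, -0.0376, 0.1037]
eef_rot: [0.926, -0.378, -0.0, -0.0]
wrist_force: [-3.0, 2.8, 5.8]
opening: 0.0119
gripper_force: 60.0
```

```bash
python3 s.py
```

```text
t 11.95 yaw -0.7741 Tz [0.511 0.445 0.487 0.517] 0.49 j6 [-0.7   -0.559 -0.509 -0.498] F [-3.4  3.5  6.1]
```

The jump came at yaw ≈ -0.74, about 0.98 rad from the start. I'll ease back to the notch and let go.

Request:
apply_moves --deltas '[[[0,0,0,0,0,0.015,0],[0,0,0,0,0,0.018,0],[0,0,0,0,0,0,0],[0,0,0,0,0,0,0]]]'

```text
t: 12.35
eef_pos: [0.5299, -0.0376, 0.1037]
eef_rot: [0.932, -0.363, -0.0, -0.0]
wrist_force: [-3.7, 4.4, 5.7]
opening: 0.0121
gripper_force: 59.8
```

```bash
python3 s.py
```

```text
t 12.5 yaw -0.7423 Tz [-0.057 -0.063 -0.035 -0.049] -0.051 j6 [0.069 0.056 0.054 0.054] F [-4.   3.9  5.7]
```

Request:
apply_moves --deltas '[[[0,0,0,0,0,0,1],[0,0,0,0,0,0,1],[0,0,0,0,0,0,1],[0,0,0,0,0,0,1],[0,0,0,0,0,0,1],[0,0,0,0,0,0,1],[0,0,0.03,0,0,0,1],[0,0,0.04,0,0,0,1],[0,0,0.01,0,0,0,1],[0,0,0,0,0,0,1],[0,0,0,0,0,0,1]]]'

```text
t: 13.6
eef_pos: [0.5296, -0.0379, 0.1828]
eef_rot: [0.932, -0.363, -0.0, -0.0]
wrist_force: [0.1, -0.7, -0.2]
opening: 0.0856
gripper_force: 0.0
```

```bash
python3 - <<'E'
from h import *
s=robot.read_state(); print({k:np.round(v,4) for k,v in s.items() if k in("t","eef_pos","eef_rot","qd","joints")})
for n in("wrist","top"):
    im,d,c=cam(n); p=cloud(c,d)
    if n=="wrist": cv2.imwrite("pics/w2.png",im[...,::-1])
    X=p[...,:2]-[.53,-.039]
    m=(d>0)&(p[...,2]>.1)&(p[...,2]<.115)&(np.hypot(X[...,0],X[...,1])<.035)
    q=p[m]; print(n,len(q), cv2.minAreaRect((q[:,:2]*1000).astype(np.float32)) if len(q)>5 else 0)
    X=p[...,:2]-[.537,.095]
    m=(d>0)&(p[...,2]>.077)&(p[...,2]<.095)&(abs(X[...,0])<.04)&(abs(X[...,1])<.03)
    q=p[m]; print(n,len(q), (np.median(q[:,2]),cv2.minAreaRect((q[:,:2]*1000).astype(np.float32))) if len(q)>5 else 0)
E
```

```text
{'t': np.float64(13.6), 'joints': array([ 2.979e-01,  1.851e-01, -4.076e-01, -5.000e-04, -9.784e-01,
        5.301e-01]), 'qd': array([ 0.0004,  0.0187, -0.0133, -0.0004,  0.0009, -0.0012]), 'eef_pos': array([ 0.5296, -0.0379,  0.1828]), 'eef_rot': array([ 9.318e-01, -3.631e-01, -2.000e-04, -1.000e-04])}
wrist 1531 ((530.4879150390625, -35.504756927490234), (12.888688087463379, 45.67283630371094), 47.82976150512695)
wrist 65 (np.float64(0.08342191992441475), ((558.2499389648438, 96.83179473876953), (3.3420615196228027, 7.704400539398193), 9.074251174926758))
top 88 ((524.9686889648438, -33.91083908081055), (12.652314186096191, 32.549720764160156), 47.233238220214844)
top 0 0
```

Request:
apply_moves --deltas '[[[0.0012,0.022,0,0,0,0.114,1],[0.0012,0.022,0,0,0,0.114,1],[0.0012,0.022,0,0,0,0.114,1],[0.0013,0.022,0,0,0,0.114,1],[0.0013,0.023,0,0,0,0.114,1],[0.0013,0.023,0,0,0,0.114,1],[0,0,0,0,0,0,1],[0,0,0,0,0,0,1],[0,0,0,0,0,0,1]]]' --force 30

```text
t: 14.6
eef_pos: [0.5371, 0.0955, 0.1826]
eef_rot: [1.0, -0.03, -0.001, 0.0]
wrist_force: [-0.5, 0.1, -0.1]
opening: 0.0851
gripper_force: 0.0
```

```bash
python3 - <<'E'
from h import *
s=robot.read_state(); print({k:np.round(v,4) for k,v in s.items() if k in("t","eef_pos","eef_rot")},2*np.arctan2(s["eef_rot"][1],s["eef_rot"][0]))
im,d,c=cam("wrist"); p=cloud(c,d); cv2.imwrite("pics/w3.png",im[...,::-1])
X=p[...,:2]-[.537,.095]
m=(d>0)&(p[...,2]>.077)&(p[...,2]<.095)&(abs(X[...,0])<.04)&(abs(X[...,1])<.03)
q=p[m]; print(len(q), (np.median(q[:,2]),cv2.minAreaRect((q[:,:2]*1000).astype(np.float32))) if len(q)>5 else 0)
E
```

```text
{'t': np.float64(14.6), 'eef_pos': array([0.5371, 0.0955, 0.1826]), 'eef_rot': array([ 9.995e-01, -3.020e-02, -6.000e-04,  4.000e-04])} -0.06050148072452562
820 (np.float64(0.0848238069428301), ((538.8134765625, 98.52498626708984), (8.796812057495117, 43.13528060913086), 86.70845794677734))
```

View pics/w3.png

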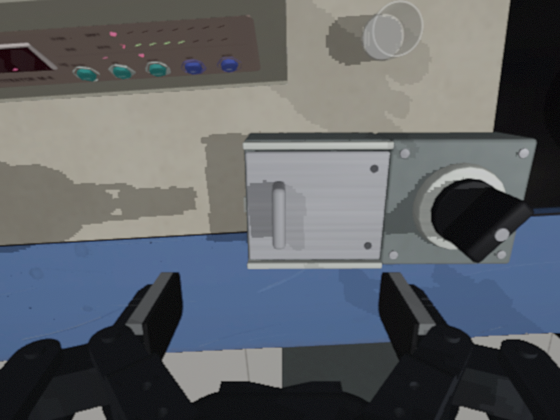

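The tab shows at (279,215), aligned with the jaws, and the knob is turned at (480,215). I'll go down and grip it lightly.

Request:
apply_moves --deltas '[[[0.0006,0.001,-0.03,0,0,0,1],[0,0,-0.03,0,0,0,1],[0,0,-0.023,0,0,0,1],[0,0,-0.009,0,0,0,1],[0,0,0,0,0,0,1],[0,0,0,0,0,0,1]]]'

```text
t: 15.25
eef_pos: [0.5387, 0.097, 0.0922]
eef_rot: [1.0, -0.03, 0.0, -0.0]
wrist_force: [-0.6, 0.6, 0.2]
opening: 0.0854
gripper_force: 0.0
```

Request:
apply_moves --deltas '[[[0,0,0,0,0,0,0],[0,0,0,0,0,0,0],[0,0,0,0,0,0,0],[0,0,0,0,0,0,0],[0,0,0,0,0,0,0],[0,0,0,0,0,0,0],[0,0,0,0,0,0,0],[0,0,0,0,0,0,0],[0,0,0,0,0,0,0]]]' --force 30

```text
t: 16.15
eef_pos: [0.5381, 0.0971, 0.0916]
eef_rot: [1.0, -0.029, 0.0, 0.0]
wrist_force: [-2.3, -0.4, 6.1]
opening: 0.0083
gripper_force: 32.5
```

Request:
apply_moves --deltas '[[[0,0.002,0,0,0,0,0],[0,0.002,0,0,0,0,0],[0,0,0,0,0,0,0]]]'

```text
t: 16.45
eef_pos: [0.5384, 0.1013, 0.0916]
eef_rot: [1.0, -0.029, 0.0, -0.0]
wrist_force: [-0.6, -1.6, 5.2]
opening: 0.0086
gripper_force: 32.5
```

The cover moved 4 mm at 1.6 N, so it is unlocked. I'll slide it open.

Request:
apply_moves --deltas '[[[0.0005,0.009,0,0,0,0,0],[0.0005,0.009,0,0,0,0,0],[0.0005,0.009,0,0,0,0,0],[0.0005,0.009,0,0,0,0,0],[0.0005,0.009,0,0,0,0,0],[0.0005,0.009,0,0,0,0,0],[0.0005,0.006,0,0,0,0,0],[0,0.003,0,0,0,0,0],[0,0.001,0,0,0,0,0],[0,0,0,0,0,0,0]]]'

```text
t: 17.45
eef_pos: [0.5421, 0.166, 0.0916]
eef_rot: [1.0, -0.029, 0.001, -0.0]
wrist_force: [-0.0, -0.8, 5.1]
opening: 0.0082
gripper_force: 32.4
```

Request:
apply_moves --deltas '[[[0,0.001,0,0,0,0,0],[0,0.001,0,0,0,0,0],[0,0,0,0,0,0,0]]]'

```text
t: 17.75
eef_pos: [0.5421, 0.1666, 0.0916]
eef_rot: [1.0, -0.029, 0.0, 0.001]
wrist_force: [2.3, -5.9, 5.6]
opening: 0.008
gripper_force: 32.5
```

Request:
apply_moves --deltas '[[[0,0,0,0,0,0,1],[0,0,0,0,0,0,1],[0,0,0,0,0,0,1],[0,0,0,0,0,0,1],[0,0,0,0,0,0,1],[0,0,0,0,0,0,1],[0,0,0.03,0,0,0,1],[0,0,0.04,0,0,0,1],[0,0,0.03,0,0,0,1],[0,0,0.01,0,0,0,1],[0,0,0,0,0,0,1],[0,0,0,0,0,0,1]]]'

```text
t: 18.95
eef_pos: [0.541, 0.1669, 0.2003]
eef_rot: [1.0, -0.03, -0.001, 0.0]
wrist_force: [-0.3, 0.7, 0.1]
opening: 0.0853
gripper_force: 0.0
```

```bash
python3 - <<'E'
from h import *
im,d,c=cam("wrist"); p=cloud(c,d)
X=p[...,:2]-[.541,.165]
m=(d>0)&(p[...,2]>.077)&(p[...,2]<.095)&(abs(X[...,0])<.04)&(abs(X[...,1])<.03)
q=p[m]; print(len(q), (np.median(q[:,2]),cv2.minAreaRect((q[:,:2]*1000).astype(np.float32))) if len(q)>5 else 0)
E
python3 s.py
```

```text
743 (np.float64(0.08483972730726855), ((542.4346313476562, 168.3290252685547), (8.925646781921387, 43.48830795288086), 86.72380065917969))
t 19.15 yaw -0.0589 Tz [-0.032 -0.038  0.017 -0.04 ] -0.023 j6 [-0. -0. -0. -0.] F [ 0.6  0.1 -0.6]
```

The tab moved from y = 98.5 to 168.3 mm in the same wrist camera, so the cover is about 70 mm open. The gripper is clear.

```bash
python3 -c "
from workcell import robot
print(robot.finish_job())"
```

```text
the job is handed in; nothing more can be done
None
```

The knob is in its notch about 0.98 rad clockwise of the start, the cover is about 70 mm open by the wrist camera, and the job is handed in with the gripper clear (no verdict came back).

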